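# Complete the lock-set kit in the three-pocket tray

## Task

Complete the lock-set kit in the blue three-pocket tray so that it holds exactly one cover plate, one pull handle and one brass lock cylinder, one to a pocket, each lying lengthwise in its pocket, right way up and flat on the floor, laid down and not dropped. One of these types is already in the tray: leave that piece there, and leave its duplicate, any other kit part you do not need, the padlock and the cardboard box where they lie. Then slide the tray's red marker all the way to the green end to show that the kit is complete.

Things in the scene. Friction and masses are not known exactly. Their poses are not given: they have to be found in the camera images.
- tray: blue tray fixed to the bench, 180 (x) by 268 mm (y), walls 20 mm high, 4 mm thick; three equal pockets side by side along y, each 172 (x) by 84 mm (y), floors level with the bench (z = 0). Origin: its centre at bench level; z up. Turned up to 13 degrees either way. A 6 mm high ledge, 34 mm wide, along its -x edge carries the marker. Its middle pocket starts with a plate or a handle in it.
- pocket0 (a point): centre of the floor of the tray's pocket at its -y end; axes as the tray's (the pocket's length is along x)
- pocket1 (a point): centre of the floor of the tray's middle pocket
- pocket2 (a point): centre of the floor of the tray's pocket at its +y end
- marker (a joint): travel in m of the red marker along the tray's y: 0 at the white (-y) end, 0.120 at its stop at the green (+y) end; starts between 0 and 0.03. It resists with about 1.5 N and stays where it is left.
- marker_grip (a point): grip point of the red marker, 39 mm above the bench, 108 mm to -x of the tray's centre; axes as the tray's. An upright fin 18 (x) by 16 mm (y), top 12 mm above this point, on a 24 x 30 mm foot whose top is 18 mm below it. It moves from y = -60 mm to +60 mm of the tray. The tray's 20 mm high wall begins 18 mm to +x. Grip it across x or y, or push it.
- plate_1: cover plate, bare aluminium with a black keyhole and two dark screw heads, 150 x 32 x 10 mm (x, y, z). Origin: centre of the underside; x along its length, z up. About 0.15 kg. Grip across its 32 mm width at the middle, close to the bench. Starts on the bench on the robot's left.
- plate_2: cover plate, bare aluminium with a black keyhole and two dark screw heads, 150 x 32 x 10 mm (x, y, z). Origin: centre of the underside; x along its length, z up. About 0.15 kg. Grip across its 32 mm width at the middle, close to the bench. Identical to plate_1. Starts in the tray's middle pocket, or else on the bench just beyond the tray's +y side.
- handle_1: pull handle, black bar 140 (x) by 14 mm (y) at z = 26 to 40 mm, on two legs at x = +-58 mm with steel feet 24 x 30 x 6 mm. Origin: middle of the footprint, underside; z up. About 0.2 kg. Grip across the bar at its middle. Starts on the bench on the robot's left.
- handle_2: pull handle, black bar 140 (x) by 14 mm (y) at z = 26 to 40 mm, on two legs at x = +-58 mm with steel feet 24 x 30 x 6 mm. Origin: middle of the footprint, underside; z up. About 0.2 kg. Grip across the bar at its middle. Identical to handle_1. Starts on the bench just beyond the tray's +y side when plate_2 is in the tray, otherwise in the tray's middle pocket.
- cylinder_1: brass lock cylinder on its side, 72 mm long (x), 33 mm wide (y, -16.5 to 16.5), 17 mm high: round 17 mm barrel on its +y side, 12 mm high web on its -y side, dark band at mid-length. Origin: middle of the footprint, underside; z up. About 0.2 kg, the only one. Grip across its 33 mm width close to the bench. Starts on the robot's left.
- padlock: brass padlock lying flat, 50 x 44 x 22 mm with a steel shackle towards its +x; origin under the centre of its body. Bystander.
- blank_box: cardboard box, 100 x 70 x 40 mm, near the robot on its left; origin under its centre. Bystander.

How it is judged:
By the outcome, as a careful person would: the job done as asked, in the order asked, and still so for the second after the job is handed in, with the robot touching nothing.
It also fails if it takes over 70 s, if anything falls off the work surface, if the arm or the gripper's body presses on something with over 40 N, if the wrist force passes 120 N, or if a joint passes its speed limit or range.

## Robot

A 7-joint arm with a two-finger parallel gripper is mounted at the origin on the work surface. World frame = base frame: x ahead of the robot, y to its left, z up, the work surface at z = 0. Lengths are in m, angles in rad, forces in N, time in s.
With the tool pointing down it reaches from about 0.35 to 0.9 m from the base axis. Payload 7.2 kg.
Tool frame: the origin (TCP) lies midway between the tips of the shut fingers; the grasp point (between the pads) lies behind it (manip.pinch_z is the z of the grasp point in the tool frame, in m); z points along the fingers, y is the line along which they close (so a half turn about z gives the same grasp; the last joint's range is limited). The gripper opens to 85 mm and grips with 20 to 120 N. Pads are 22 mm wide; open, the fingers measure 114 mm over their backs; the gripper's body (76 mm by 85 mm) begins 54 mm behind the grasp point. The pads swing forward as they close: fully open they stand 13 mm farther back than shut.
Start: joints at [-1.361, 0.411, -0.013, 1.596, 0.006, 1.134, -0.082], TCP at [0.171, 0.601, 0.231] pointing down, gripper open.
Joint ranges: [-2.95, 2.95], [-0.29, 1.99], [-1.47, 1.44], [0.14, 2.54], [-1.03, 4.17], [0.13, 1.85], [-2.86, 2.86]. Speed limits (rad/s): [2.39, 2.39, 3.01, 3.01, 3.14, 3.14, 3.14].

## Interface

Orientations are given as a unit quaternion [x, y, z, w].
In Python, from bench import manip, optics, nets gives the robot as it stands. The module is installed in compiled form; this text tells all that it offers.
- The arm moves only by the tool send_rows, never from a script. Its argument "deltas" is a list that holds one entry, the list of rows, each a list of 7 numbers: the shift along the world's x, y, z in m, then the turn, a rotation vector about the world's x, y, z in rad, then the finger opening in m, from 0 to 0.0854. In form: [[[dx, dy, dz, rx, ry, rz, hand], ...]]. A call has 1 to 20 rows; each row is the pose to reach, as a shift and turn from the pose commanded when the call began; what a row does not reach only later rows make up. A row lasts 1/10 s, in which the tool goes at most 50 mm and 8.59 degrees, less where a joint would pass 70% of its speed; a pose out of reach is approached as far as the arm can. A call with a gripper value outside its range is refused whole. The fingers move at their own pace and stop on an object; "newtons" is the grip in N (left out, the last holds). Time passes only in rows, so rows that repeat a pose let the fingers close. It gives the time, the measured TCP pose, the force, the opening and the grip force at its end, in the units of the state.
- manip.sense(): the state, without advancing time (a new reading comes with each control period).
- optics.camera(name): name is "scene" or "top"; returns the picture (384x512x3 uint8, red, green, blue); there is no depth.
- optics.camera_model(name): a dict with "fx", "fy", "cx", "cy" (pixels), "R" (3x3) and "t" (3): a world point X has camera coordinates R X + t. Camera axes: x right, y down, z forward; pixel columns grow to the right and rows downward; lengths in m; the calibration is good to about 2 mm. A picture is of the moment at which its call begins. camera_model takes no time and is no camera call.
- manip.sign_off(): hands the job in; it is judged then, once.
Trained networks look in the newest picture that a camera, given by its name, has taken for a name from the list of things; names that differ only in an ending like _2 or _b are one class to them, and where a whole thing is asked for, a point or a joint stands for the part that bears it (a point fixed in the world has none). Each returns a list of dicts, best first, with "score" (0 to 1); they miss things now and then, are a little off and sometimes report something else, mostly with a low value. They report only what shows in the picture. A call takes as long as a camera call.
- nets.outline_of(camera, thing): "region" (384x512 bool, what is visible of it) and "point" ([row, column] in pixels, amid what is visible of it).
The state is a dict: "time": time; "q": joint angles; "dq": joint speeds; "tau": joint torques, N m; "eef_pos": TCP position; "orientation": TCP orientation; "wrist_force": force on the tool from outside, world axes, zero at the start; "torque": the same for the moment, N m; "opening": opening from 0.0 (shut) to 1.0 (fully open); "grip_force": force on a finger pad.
Only numpy, scipy, OpenCV 4.12 (cv2) and the standard library are available. Lean on these libraries where they do the work, as an engineer would, in place of code of your own. Each camera call takes 0.05 s, during which the arm holds its last target. There are 200 camera calls.

## Working session

There is one attempt and no reset: what is moved stays moved. The work goes in short steps, Python scripts to look and compute and a tool call to move; the robot and the scene stay as the last step left them, time stands still between calls to the robot, and variables do not carry over. Pictures are saved under pics/ and viewed, at most 10 in all, crops included, and the job is handed in when it is done.

Besides the shell and the picture viewer there is one more tool, called after ">>>" in YAML: its name, and indented under it one key for each argument. send_rows: Moves the arm, as the interface text tells. Its arguments: {"type":"object","properties":{"deltas":{"type":"array"},"newtons":{"type":"number"}},"required":["deltas"]}

```bash
mkdir -p pics; python3 - <<'E'
from bench import manip, optics, nets
import cv2, numpy as np
s=manip.sense(); print({k:np.round(v,3).tolist() for k,v in s.items()}); print(manip.pinch_z)
for n in ("top","scene"):
    im=optics.camera(n); cv2.imwrite(f"pics/{n}0.png",cv2.resize(im[:,:,::-1],(768,576)))
    m=optics.camera_model(n); print(n,{k:np.round(v,3).tolist() for k,v in m.items()})
E
```

```text
{'time': 0.0, 'q': [-1.361, 0.412, -0.013, 1.597, 0.006, 1.134, -0.082], 'dq': [0.0, -0.001, 0.001, -0.0, -0.002, 0.001, -0.0], 'tau': [0.0, -60.062, 0.682, -29.941, 0.014, 0.011, 0.0], 'eef_pos': [0.171, 0.601, 0.23], 'orientation': [0.138, 0.99, -0.001, -0.0], 'wrist_force': [-0.093, 0.181, 1.128], 'torque': [0.05, -0.05, -0.034], 'grip_force': 0.0, 'opening': 0.998}
-0.0187
top {'fx': 414.962, 'fy': 414.962, 'cx': 254.274, 'cy': 185.709, 'R': [[0.013, -1.0, -0.022], [-0.994, -0.011, -0.11], [0.11, 0.024, -0.994]], 't': [0.046, 0.519, 1.051]}
scene {'fx': 494.307, 'fy': 494.307, 'cx': 246.337, 'cy': 193.65, 'R': [[0.036, 0.999, 0.005], [0.679, -0.021, -0.734], [-0.733, 0.03, -0.679]], 't': [-0.046, -0.306, 1.922]}
```

View pics/top0.png

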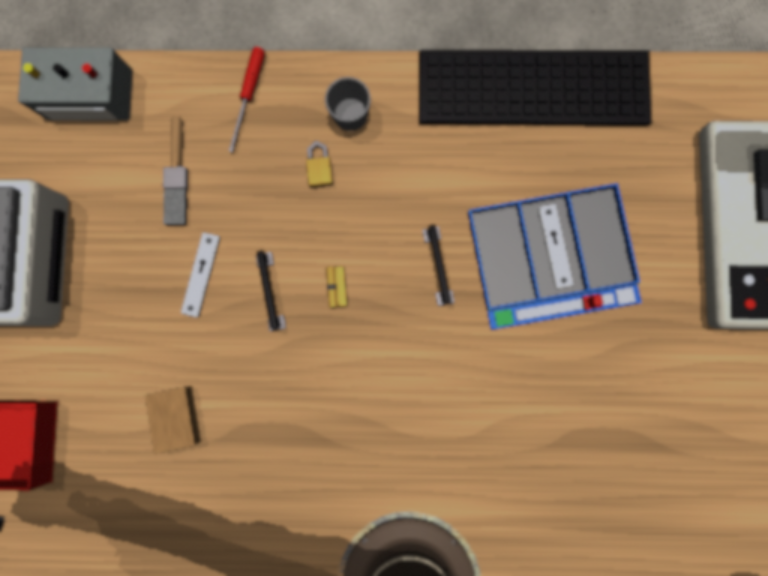

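View pics/scene0.png

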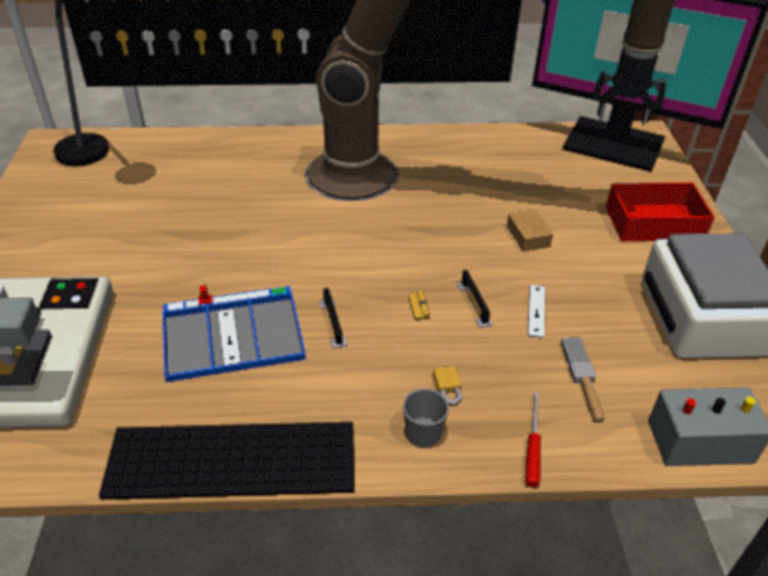

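The top picture shows plate_2 in the middle pocket (555,245) and handle_2 just beyond the tray (438,265). handle_1 is at (270,290), the cylinder at (337,286), the red marker at (593,302) and the green end at (503,318). So the tray still needs a handle and the cylinder. I'll use handle_1, which has free space around it, and fit poses to the silhouettes from both cameras.

```bash
cat > fit.py <<'E'
from bench import manip, optics, nets
import cv2, numpy as np
from scipy.optimize import minimize
CM={n:optics.camera_model(n) for n in("top","scene")}
def proj(n,P):
    m=CM[n]; c=np.asarray(P)@np.array(m["R"]).T+np.array(m["t"])
    return np.c_[m["fx"]*c[:,0]/c[:,2]+m["cx"], m["fy"]*c[:,1]/c[:,2]+m["cy"]]
def back(n,r,c,z):
    m=CM[n]; R=np.array(m["R"]); o=-R.T@np.array(m["t"])
    d=R.T@np.array([(c-m["cx"])/m["fx"],(r-m["cy"])/m["fy"],1]); return o+d*(z-o[2])/d[2]
def box(x0,x1,y0,y1,z0,z1): return np.array([[x,y,z] for x in(x0,x1) for y in(y0,y1) for z in(z0,z1)])/1e3
B={"plate":[box(-75,75,-16,16,0,10)],
 "handle":[box(-70,70,-7,7,26,40)]+[box(s-12,s+12,-15,15,0,6) for s in(-58,58)]+[box(s-6,s+6,-6,6,0,30) for s in(-58,58)],
 "cylinder":[box(-36,36,-16.5,0,0,12),box(-36,36,4,12,0,17),box(-36,36,-.5,16.5,4.5,12.5)],
 "tray":[box(-90,90,-134,134,0,20),box(-124,-90,-134,134,0,6)]}
S=4
def world(P,p): 
    c,s=np.cos(p[2]),np.sin(p[2]); Q=P.copy(); Q[:,0]=p[0]+c*P[:,0]-s*P[:,1]; Q[:,1]=p[1]+s*P[:,0]+c*P[:,1]
    if len(p)>3: Q[:,2]+=p[3]
    return Q
def render(n,k,p):
    im=np.zeros((384*S,512*S),np.uint8)
    for b in B[k]:
        h=cv2.convexHull(((proj(n,world(b,p))+.5)*S*16-8).astype(np.int32)); cv2.fillConvexPoly(im,h,1,shift=4)
    return cv2.resize(im.astype(np.float32),(512,384),interpolation=cv2.INTER_AREA)
def fit(k,masks,p0):
    def cost(p): return np.mean([1-np.minimum(a,m).sum()/np.maximum(a,m).sum() for n,m in masks.items() for a in[render(n,k,p)]])
    best=None
    for dy in(-.25,0,.25):
        q=np.array(p0)+[0,0,dy]; sx=np.vstack([q,q+[.01,0,0],q+[0,.01,0],q+[0,0,.1]])
        r=minimize(cost,q,method="Nelder-Mead",options=dict(initial_simplex=sx,xatol=1e-4,fatol=1e-4))
        if best is None or r.fun<best.fun: best=r
    return best
def measure(k,thing,near,yaw,z=.01,cams=("top","scene"),hull=False):
    masks={}
    for n in cams:
        c=[(np.linalg.norm(back(n,*d["point"],z)[:2]-near),d) for d in nets.outline_of(n,thing) if d["score"]>.3]
        if not c: print("none",n); continue
        e,d=min(c,key=lambda t:t[0])
        m=d["region"].astype(np.uint8)
        if hull:
            h=cv2.convexHull(cv2.findNonZero(m)); m=cv2.fillConvexPoly(m.copy(),h,1)
        masks[n]=m.astype(np.float32); print(n,thing,round(d["score"],2),"dist",round(e,3),m.sum())
    for ms in [masks]+([{n:m} for n,m in masks.items()] if len(masks)>1 else []):
        r=fit(k,ms,[*near,yaw]); print(" ",list(ms),np.round(r.x,4),"yawdeg",round(np.degrees(r.x[2]),1),"cost",round(r.fun,3))
E
cat > m1.py <<'E'
from fit import *
for n in CM: optics.camera(n)
def g(c,r,z=.01): return back("top",r/1.5,c/1.5,z)[:2]
for k,t,c,r,y,h in [("tray","tray",555,255,.15,True),("handle","handle_1",270,290,.2,False),("handle","handle_2",438,265,.2,False),("cylinder","cylinder_1",337,286,0,False),("plate","plate_2",555,245,.15,False),("plate","plate_1",200,275,-.2,False)]:
    print(k,g(c,r)); measure(k,t,g(c,r),y,hull=h)
for n in CM:
    d=nets.outline_of(n,"marker")[:1]
    for e in d: print(n,"marker",e["score"],e["point"],back(n,*e["point"],.035),e["region"].sum())
E
python3 m1.py
```

```text
tray [ 0.5654126  -0.25316799]
none top
scene tray 0.62 dist 0.004 5109
  ['scene'] [ 0.5805 -0.2499  0.1843] yawdeg 10.6 cost 0.081
handle [0.49770793 0.24948357]
top handle_1 0.86 dist 0.012 471
scene handle_1 0.75 dist 0.012 276
  ['top', 'scene'] [0.4968 0.2492 0.2116] yawdeg 12.1 cost 0.163
  ['top'] [0.497  0.2498 0.225 ] yawdeg 12.9 cost 0.114
  ['scene'] [0.4978 0.2475 0.2105] yawdeg 12.1 cost 0.184
handle [ 0.54546607 -0.0472739 ]
top handle_2 0.98 dist 0.001 396
scene handle_2 0.68 dist 0.022 227
  ['top', 'scene'] [ 0.5449 -0.0483  0.1914] yawdeg 11.0 cost 0.221
  ['top'] [ 0.5458 -0.0477  0.2107] yawdeg 12.1 cost 0.126
  ['scene'] [ 0.5439 -0.0491  0.1815] yawdeg 10.4 cost 0.286
cylinder [0.50615929 0.13079575]
top cylinder_1 0.87 dist 0.003 309
scene cylinder_1 0.55 dist 0.004 170
  ['top', 'scene'] [0.5072 0.1318 0.1455] yawdeg 8.3 cost 0.193
  ['top'] [0.5073 0.1324 0.1337] yawdeg 7.7 cost 0.141
  ['scene'] [0.5078 0.1297 0.0404] yawdeg 2.3 cost 0.217
plate [ 0.58326682 -0.25347399]
top plate_2 0.68 dist 0.008 697
scene plate_2 0.57 dist 0.012 424
  ['top', 'scene'] [ 0.5837 -0.2562  0.1934] yawdeg 11.1 cost 0.119
  ['top'] [ 0.5841 -0.2551  0.1969] yawdeg 11.3 cost 0.085
  ['scene'] [ 0.5797 -0.258   0.173 ] yawdeg 9.9 cost 0.12
plate [0.5230813  0.37548481]
top plate_1 0.77 dist 0.013 643
scene plate_1 0.61 dist 0.012 351
  ['top', 'scene'] [ 0.5259  0.375  -0.235 ] yawdeg -13.5 cost 0.136
  ['top'] [ 0.5264  0.3768 -0.2281] yawdeg -13.1 cost 0.138
  ['scene'] [ 0.5258  0.3746 -0.2331] yawdeg -13.4 cost 0.111
```

```bash
cat > m2.py <<'E'
from fit import *
ims={n:optics.camera(n) for n in CM}
def blue(n,p):
    h=cv2.cvtColor(ims[n],cv2.COLOR_RGB2HSV); m=((h[...,0]>105)&(h[...,0]<125)&(h[...,1]>120)).astype(np.uint8)
    near=cv2.dilate((render(n,"tray",p)>0).astype(np.uint8),np.ones((15,15))); m&=near
    return cv2.fillConvexPoly(np.zeros_like(m),cv2.convexHull(cv2.findNonZero(m)),1).astype(np.float32)
p=[.58,-.25,.184]
M={n:blue(n,p) for n in CM}
for ms in (M,{"top":M["top"]},{"scene":M["scene"]}):
    r=fit("tray",ms,p); print(list(ms),np.round(r.x,4),round(r.fun,3))
    if len(ms)==2: p=r.x
    if "top" not in ms or len(ms)==2: pass
for n in CM:
    h=cv2.cvtColor(ims[n],cv2.COLOR_RGB2HSV); m=(((h[...,0]<6)|(h[...,0]>174))&(h[...,1]>150)).astype(np.uint8)
    m&=cv2.dilate((render(n,"tray",p)>0).astype(np.uint8),np.ones((25,25)))
    v,u=np.nonzero(m); w=back(n,v.mean(),u.mean(),.03)
    c,s=np.cos(p[2]),np.sin(p[2]); d=w[:2]-p[:2]; print(n,"marker px",len(v),u.mean(),v.mean(),w,"tray frame",c*d[0]+s*d[1],-s*d[0]+c*d[1])
c,s=np.cos(p[2]),np.sin(p[2])
for i,y in enumerate((-.088,0,.088)): print("pocket",i,p[0]-s*y,p[1]+c*y)
E
python3 m2.py
```

```text
['top', 'scene'] [ 0.5803 -0.2495  0.1848] 0.029
['top'] [ 0.5806 -0.2483  0.1883] 0.027
['scene'] [ 0.5801 -0.25    0.1832] 0.029
top marker px 72 394.56944444444446 200.63888888888889 [ 0.48335414 -0.30950757  0.03      ] tray frame -0.10637386711213584 -0.041195775238731885
scene marker px 68 135.85294117647058 196.89705882352942 [ 0.48769102 -0.31482312  0.03      ] tray frame -0.10308758756804917 -0.04721773370815929
pocket 0 0.5965171637920029 -0.3359682078394171
pocket 1 0.5803468162374832 -0.24946664796928508
pocket 2 0.5641764686829635 -0.16296508809915305
```

>>> send_rows:
  deltas:
    - [[0.326,-0.352,-0.1,0,0,0.493,0.05],[0.326,-0.352,-0.1,0,0,0.493,0.05],[0.326,-0.352,-0.1,0,0,0.493,0.05],[0.326,-0.352,-0.1,0,0,0.493,0.05],[0.326,-0.352,-0.1,0,0,0.493,0.05],[0.326,-0.352,-0.1,0,0,0.493,0.05],[0.326,-0.352,-0.1,0,0,0.493,0.05],[0.326,-0.352,-0.1,0,0,0.493,0.05],[0.326,-0.352,-0.1,0,0,0.493,0.05],[0.326,-0.352,-0.1,0,0,0.493,0.05],[0.326,-0.352,-0.1,0,0,0.493,0.05],[0.326,-0.352,-0.1,0,0,0.493,0.05],[0.326,-0.352,-0.1,0,0,0.493,0.05],[0.326,-0.352,-0.1,0,0,0.493,0.05],[0.326,-0.352,-0.1,0,0,0.493,0.05],[0.326,-0.352,-0.1,0,0,0.493,0.05]]
  newtons: 40

```text
time: 2.6
eef_pos: [0.497, 0.2499, 0.1315]
orientation: [-0.108, 0.994, 0.0, 0.0]
wrist_force: [0.5, 0.1, -0.4]
opening: 0.581
grip_force: 0.0
```

>>> send_rows:
  deltas:
    - [[0,-0.001,-0.04,0,0,0,0.05],[0,-0.001,-0.08,0,0,0,0.05],[0,-0.001,-0.1,0,0,0,0.05],[0,-0.001,-0.117,0,0,0,0.05],[0,-0.001,-0.117,0,0,0,0.05],[0,-0.001,-0.117,0,0,0,0.05],[0,-0.001,-0.117,0,0,0,0.005],[0,-0.001,-0.117,0,0,0,0.005],[0,-0.001,-0.117,0,0,0,0.005],[0,-0.001,-0.117,0,0,0,0.005],[0,-0.001,-0.117,0,0,0,0.005],[0,-0.001,-0.117,0,0,0,0.005],[0,-0.001,-0.117,0,0,0,0.005],[0,-0.001,-0.117,0,0,0,0.005]]

```text
time: 4.0
eef_pos: [0.498, 0.2486, 0.0152]
orientation: [-0.107, 0.994, 0.0, 0.001]
wrist_force: [-1.9, 1.1, 6.9]
opening: 0.153
grip_force: 42.4
```

>>> send_rows:
  deltas:
    - [[0,0,0.03,0,0,0,0.005],[0,0,0.07,0,0,0,0.005],[0,0,0.11,0,0,0,0.005],[0.006,-0.04,0.11,0,0,-0.03,0.005],[0.012,-0.08,0.11,0,0,-0.03,0.005],[0.018,-0.12,0.11,0,0,-0.03,0.005],[0.024,-0.16,0.11,0,0,-0.03,0.005],[0.03,-0.2,0.11,0,0,-0.03,0.005],[0.036,-0.24,0.11,0,0,-0.03,0.005],[0.042,-0.28,0.11,0,0,-0.03,0.005],[0.048,-0.32,0.11,0,0,-0.03,0.005],[0.057,-0.36,0.11,0,0,-0.03,0.005],[0.066,-0.395,0.11,0,0,-0.03,0.005],[0.066,-0.411,0.11,0,0,-0.03,0.005],[0.066,-0.411,0.11,0,0,-0.03,0.005],[0.066,-0.411,0.11,0,0,-0.03,0.005],[0.066,-0.411,0.09,0,0,-0.03,0.005],[0.066,-0.411,0.07,0,0,-0.03,0.005],[0.066,-0.411,0.07,0,0,-0.03,0.005]]

```text
time: 5.9
eef_pos: [0.5615, -0.16, 0.0819]
orientation: [-0.094, 0.996, 0.001, -0.002]
wrist_force: [0.2, -1.1, -2.1]
opening: 0.154
grip_force: 41.4
```

```bash
python3 - <<'E'
from bench import manip, optics
import cv2
cv2.imwrite("pics/top1.png",cv2.resize(optics.camera("top")[100:250,200:450,::-1],None,fx=3,fy=3))
cv2.imwrite("pics/scene1.png",cv2.resize(optics.camera("scene")[100:300,80:330,::-1],None,fx=3,fy=3))
E
```

```text
(no output)
```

View pics/scene1.png

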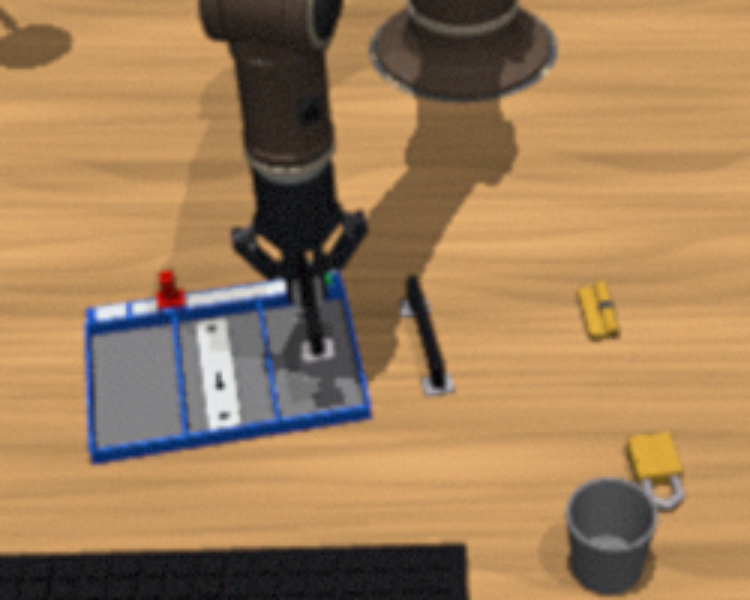

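The scene picture shows the handle hanging over pocket 2 with its foot at (317,350), parallel to the walls. Next I'll lower it slowly and release.

>>> send_rows:
  deltas:
    - [[0.001,-0.001,-0.02,0,0,0,0.005],[0.001,-0.001,-0.04,0,0,0,0.005],[0.001,-0.001,-0.055,0,0,0,0.005],[0.001,-0.001,-0.06,0,0,0,0.005],[0.001,-0.001,-0.064,0,0,0,0.005],[0.001,-0.001,-0.066,0,0,0,0.005],[0.001,-0.001,-0.068,0,0,0,0.005],[0.001,-0.001,-0.069,0,0,0,0.005],[0.001,-0.001,-0.069,0,0,0,0.005],[0.001,-0.001,-0.069,0,0,0,0.005]]

```text
time: 7.0
eef_pos: [0.5646, -0.1641, 0.0156]
orientation: [-0.092, 0.996, -0.0, 0.0]
wrist_force: [0.4, 0.2, -2.8]
opening: 0.154
grip_force: 41.4
```

>>> send_rows:
  deltas:
    - [[0,0,-0.0005,0,0,0,0.005],[0,0,-0.001,0,0,0,0.005],[0,0,-0.001,0,0,0,0.005]]

```text
time: 7.3
eef_pos: [0.5646, -0.1639, 0.0152]
orientation: [-0.092, 0.996, 0.0, 0.0]
wrist_force: [-3.2, 1.4, 6.4]
opening: 0.157
grip_force: 42.4
```

>>> send_rows:
  deltas:
    - [[0,0,0,0,0,0,0.016],[0,0,0,0,0,0,0.02],[0,0,0,0,0,0,0.035],[0,0,0,0,0,0,0.035],[0,0,0,0,0,0,0.035],[0,0,0.01,0,0,0,0.035],[0,0,0.03,0,0,0,0.035],[0,0,0.07,0,0,0,0.035],[0,0,0.11,0,0,0,0.05],[-0.01,0.05,0.11,0,0,-0.05,0.06],[-0.02,0.1,0.11,0,0,-0.05,0.06],[-0.03,0.15,0.11,0,0,-0.05,0.06],[-0.04,0.2,0.11,0,0,-0.05,0.06],[-0.057,0.295,0.11,0,0,-0.05,0.06],[-0.057,0.295,0.11,0,0,-0.05,0.06],[-0.057,0.295,0.11,0,0,-0.05,0.06],[-0.057,0.295,0.11,0,0,-0.05,0.06],[-0.057,0.295,0.11,0,0,-0.05,0.06]]

```text
time: 9.1
eef_pos: [0.5077, 0.1299, 0.1247]
orientation: [-0.067, 0.998, -0.0, 0.0]
wrist_force: [0.5, -0.1, -0.5]
opening: 0.704
grip_force: 0.0
```

```bash
python3 - <<'E'
from fit import *
for n in CM: im=optics.camera(n); cv2.imwrite(f"pics/{n}2.png",cv2.resize(im[:,:,::-1],(768,576)))
measure("handle","handle_1",np.array([.5645,-.164]),.185,z=.02)
measure("cylinder","cylinder_1",np.array([.5072,.132]),.13,cams=("scene",))
print(manip.sense()["eef_pos"],manip.sense()["orientation"])
E
```

```text
top handle_1 0.89 dist 0.005 405
scene handle_1 0.49 dist 0.007 274
  ['top', 'scene'] [ 0.5638 -0.1641  0.1808] yawdeg 10.4 cost 0.146
  ['top'] [ 0.5643 -0.1629  0.1803] yawdeg 10.3 cost 0.141
  ['scene'] [ 0.5634 -0.1648  0.1829] yawdeg 10.5 cost 0.117
scene cylinder_1 0.72 dist 0.005 189
  ['scene'] [0.5063 0.1314 0.1086] yawdeg 6.2 cost 0.147
[0.50768912 0.12980251 0.12434304] [-6.64798620e-02  9.97787762e-01 -9.63740909e-05  1.97229697e-06]
```

View pics/scene2.png

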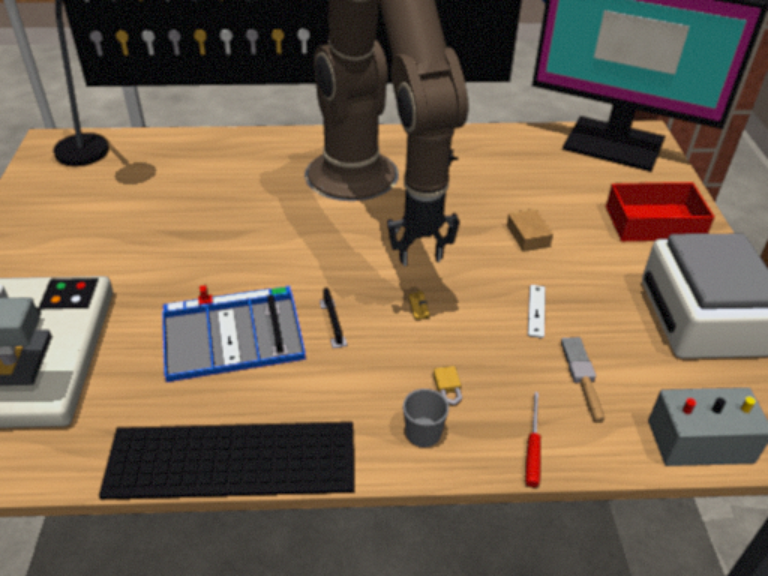

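The handle lies in pocket 2 at (275,322), and the fit agrees with the pocket centre and yaw. The open gripper stands over the cylinder at (420,303).

>>> send_rows:
  deltas:
    - [[0,0.0015,-0.04,0,0,0,0.06],[0,0.0015,-0.08,0,0,0,0.06],[0,0.0015,-0.105,0,0,0,0.06],[0,0.0015,-0.115,0,0,0,0.06],[0,0.0015,-0.122,0,0,0,0.06],[0,0.0015,-0.122,0,0,0,0.06],[0,0.0015,-0.122,0,0,0,0.045],[0,0.0015,-0.122,0,0,0,0.02],[0,0.0015,-0.122,0,0,0,0.02],[0,0.0015,-0.122,0,0,0,0.02],[0,0.0015,-0.122,0,0,0,0.02],[0,0.0015,-0.122,0,0,0,0.02],[0,0.0015,-0.122,0,0,0,0.02]]
  newtons: 50

```text
time: 10.65
eef_pos: [0.5084, 0.1328, 0.0038]
orientation: [-0.067, 0.998, 0.0, 0.001]
wrist_force: [-1.2, -1.3, 5.5]
opening: 0.369
grip_force: 49.2
```

>>> send_rows:
  deltas:
    - [[0,0,0.03,0,0,0,0.02],[0,0,0.07,0,0,0,0.02],[0,0,0.11,0,0,0,0.02],[0.008,-0.04,0.12,0,0,0.05,0.02],[0.016,-0.08,0.12,0,0,0.05,0.02],[0.024,-0.12,0.12,0,0,0.05,0.02],[0.032,-0.16,0.12,0,0,0.05,0.02],[0.04,-0.2,0.12,0,0,0.05,0.02],[0.048,-0.24,0.12,0,0,0.05,0.02],[0.056,-0.28,0.12,0,0,0.05,0.02],[0.064,-0.32,0.12,0,0,0.05,0.02],[0.072,-0.36,0.12,0,0,0.05,0.02],[0.08,-0.4,0.12,0,0,0.05,0.02],[0.0885,-0.44,0.12,0,0,0.05,0.02],[0.0885,-0.469,0.12,0,0,0.05,0.02],[0.0885,-0.469,0.12,0,0,0.05,0.02],[0.0885,-0.469,0.12,0,0,0.05,0.02],[0.0885,-0.469,0.09,0,0,0.05,0.02],[0.0885,-0.469,0.06,0,0,0.05,0.02],[0.0885,-0.469,0.06,0,0,0.05,0.02]]

```text
time: 12.65
eef_pos: [0.5938, -0.3327, 0.0585]
orientation: [-0.094, 0.996, 0.002, -0.003]
wrist_force: [-1.1, 0.7, -2.3]
opening: 0.363
grip_force: 50.5
```

```bash
python3 - <<'E'
from bench import manip, optics
import cv2
print(manip.sense()["eef_pos"],manip.sense()["orientation"],manip.sense()["wrist_force"],manip.sense()["opening"])
cv2.imwrite("pics/scene3.png",cv2.resize(optics.camera("scene")[140:290,80:280,::-1],None,fx=4,fy=4))
E
```

```text
[ 0.59382978 -0.33273284  0.05850039] [-0.09363087  0.9955997   0.00248957 -0.00288197] [-1.11887117  0.6735673  -2.33946406] 0.36326582523156037
```

View pics/scene3.png

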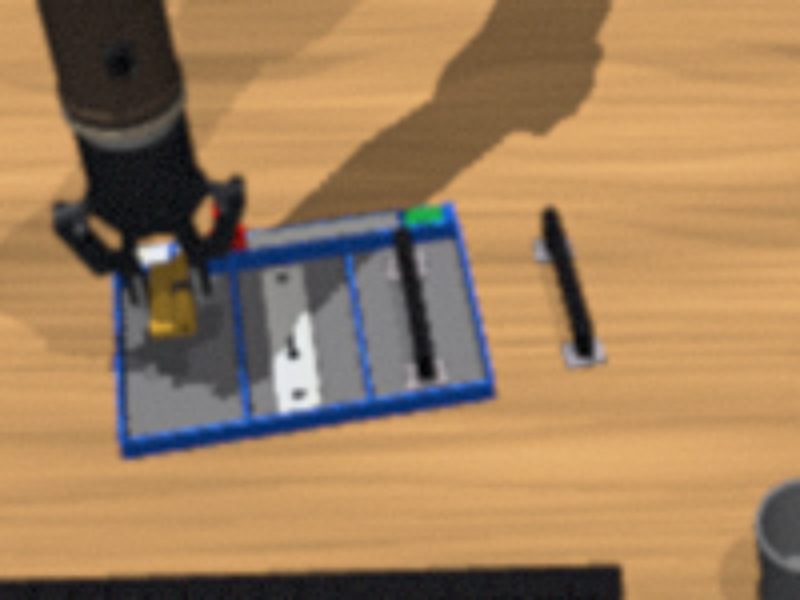

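The cylinder is held level over pocket 0 at (172,300), clear of the walls. Lowering it now.

>>> send_rows:
  deltas:
    - [[0,0,-0.02,0,0,0,0.02],[0,0,-0.035,0,0,0,0.02],[0,0,-0.045,0,0,0,0.02],[0,0,-0.05,0,0,0,0.02],[0,0,-0.053,0,0,0,0.02],[0,0,-0.055,0,0,0,0.02],[0,0,-0.057,0,0,0,0.02],[0,0,-0.058,0,0,0,0.02],[0,0,-0.0585,0,0,0,0.02],[0,0,-0.0585,0,0,0,0.02],[0,0,-0.0585,0,0,0,0.02]]

```text
time: 13.8
eef_pos: [0.596, -0.3365, 0.004]
orientation: [-0.092, 0.996, -0.0, 0.0]
wrist_force: [-0.4, -0.1, -0.6]
opening: 0.361
grip_force: 50.6
```

>>> send_rows:
  deltas:
    - [[0,0,-0.0005,0,0,0,0.02],[0,0,-0.0005,0,0,0,0.02],[0,0,-0.0005,0,0,0,0.02]]

```text
time: 14.1
eef_pos: [0.596, -0.3366, 0.004]
orientation: [-0.092, 0.996, -0.0, 0.0]
wrist_force: [-2.9, 0.5, 5.9]
opening: 0.362
grip_force: 51.0
```

>>> send_rows:
  deltas:
    - [[0,0,0,0,0,0,0.036],[0,0,0,0,0,0,0.046],[0,0,0,0,0,0,0.046],[0,0,0,0,0,0,0.046],[0,0,0,0,0,0,0.046],[0,0,0.01,0,0,0,0.046],[0,0,0.03,0,0,0,0.046],[0,0,0.07,0,0,0,0.046],[0,0,0.11,0,0,0,0.046],[-0.04,0.01,0.11,0,0,0,0.05],[-0.08,0.02,0.11,0,0,0,0.05],[-0.114,0.024,0.11,0,0,0,0.05],[-0.114,0.024,0.11,0,0,0,0.05],[-0.114,0.024,0.11,0,0,0,0.05],[-0.114,0.024,0.11,0,0,0,0.05]]

```text
time: 15.6
eef_pos: [0.4834, -0.3126, 0.114]
orientation: [-0.093, 0.996, -0.0, 0.001]
wrist_force: [0.8, 0.6, 0.6]
opening: 0.584
grip_force: 0.0
```

```bash
python3 - <<'E'
from fit import *
for n in CM:
    im=optics.camera(n)
    if n=="scene": cv2.imwrite("pics/scene4.png",cv2.resize(im[140:290,80:280,::-1],None,fx=4,fy=4))
measure("cylinder","cylinder_1",np.array([.596,-.3366]),.185)
print(manip.sense()["eef_pos"],manip.sense()["orientation"])
E
```

```text
top cylinder_1 0.55 dist 0.003 345
scene cylinder_1 0.6 dist 0.001 230
  ['top', 'scene'] [ 0.5936 -0.3379  0.1539] yawdeg 8.8 cost 0.111
  ['top'] [ 0.5952 -0.3365  0.174 ] yawdeg 10.0 cost 0.099
  ['scene'] [ 0.5915 -0.3383  0.144 ] yawdeg 8.3 cost 0.069
[ 0.48271171 -0.31238201  0.11307982] [-9.28465336e-02  9.95680431e-01 -1.10403004e-05 -1.13602623e-06]
```

View pics/scene4.png

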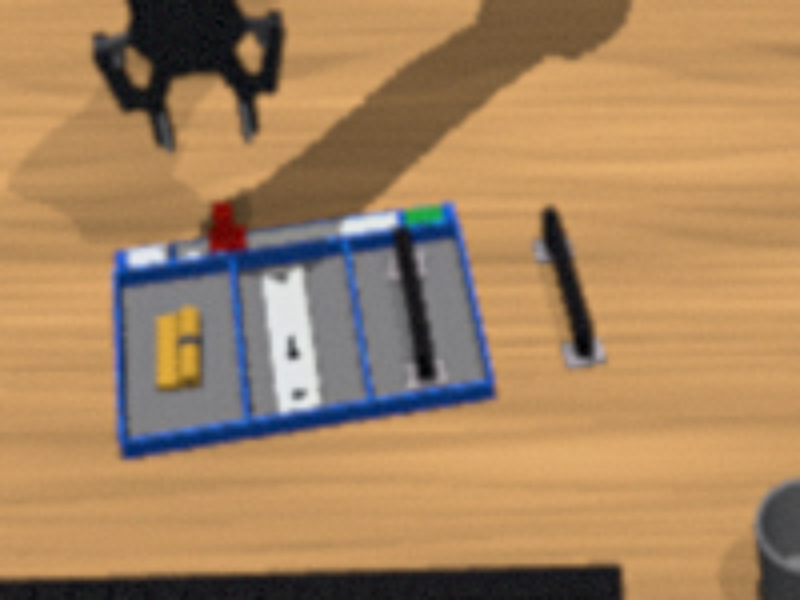

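The cylinder lies flat in pocket 0 at (178,347), the handle in pocket 2 and the plate in the middle. The marker fin is at (223,228). Next I'll grip it across y.

>>> send_rows:
  deltas:
    - [[0,0,-0.03,0,0,0,0.05],[0,0,-0.055,0,0,0,0.05],[0,0,-0.075,0,0,0,0.05],[0,0,-0.085,0,0,0,0.05],[0,0,-0.085,0,0,0,0.05],[0,0,-0.085,0,0,0,0.02],[0,0,-0.085,0,0,0,0.01],[0,0,-0.085,0,0,0,0.01],[0,0,-0.085,0,0,0,0.01],[0,0,-0.085,0,0,0,0.01],[0,0,-0.085,0,0,0,0.01],[0,0,-0.085,0,0,0,0.01]]
  newtons: 25

```text
time: 17.0
eef_pos: [0.4827, -0.3129, 0.0295]
orientation: [-0.092, 0.996, -0.001, 0.001]
wrist_force: [-0.3, 1.1, 5.5]
opening: 0.178
grip_force: 27.4
```

>>> send_rows:
  deltas:
    - [[-0.0037,0.0197,0,0,0,0,0.01],[-0.0074,0.0393,0,0,0,0,0.01],[-0.011,0.059,0,0,0,0,0.01],[-0.0147,0.0786,0,0,0,0,0.01],[-0.0175,0.0934,0,0,0,0,0.01],[-0.0184,0.0983,0,0,0,0,0.01],[-0.0188,0.1003,0,0,0,0,0.01],[-0.0191,0.1022,0,0,0,0,0.01],[-0.0195,0.1042,0,0,0,0,0.01],[-0.0195,0.1042,0,0,0,0,0.01]]

```text
time: 18.0
eef_pos: [0.4629, -0.2098, 0.0294]
orientation: [-0.092, 0.996, -0.001, 0.001]
wrist_force: [-2.4, -3.1, 6.7]
opening: 0.177
grip_force: 28.0
```

>>> send_rows:
  deltas:
    - [[-0.0002,0.001,0,0,0,0,0.01],[-0.0004,0.002,0,0,0,0,0.01],[-0.0006,0.003,0,0,0,0,0.01],[-0.0006,0.003,0,0,0,0,0.01]]

```text
time: 18.4
eef_pos: [0.4628, -0.2096, 0.0295]
orientation: [-0.091, 0.996, -0.003, 0.002]
wrist_force: [-0.0, -12.9, 0.5]
opening: 0.179
grip_force: 27.3
```

>>> send_rows:
  deltas:
    - [[0,0,0,0,0,0,0.03],[0,0,0,0,0,0,0.045],[0,0,0,0,0,0,0.045],[0,0,0,0,0,0,0.045],[0,0,0,0,0,0,0.045],[0,0,0.02,0,0,0,0.045],[0,0,0.05,0,0,0,0.045],[0,0,0.09,0,0,0,0.045],[-0.03,0.04,0.13,0,0,0,0.045],[-0.06,0.08,0.13,0,0,0,0.045],[-0.06,0.13,0.13,0,0,0,0.045],[-0.06,0.18,0.13,0,0,0,0.045],[-0.06,0.23,0.13,0,0,0,0.045],[-0.06,0.25,0.13,0,0,0,0.045],[-0.06,0.25,0.13,0,0,0,0.045],[-0.06,0.25,0.13,0,0,0,0.045]]

```text
time: 20.0
eef_pos: [0.4016, 0.045, 0.1582]
orientation: [-0.093, 0.996, -0.0, -0.0]
wrist_force: [0.2, -0.6, 0.1]
opening: 0.529
grip_force: 0.0
```

```bash
python3 - <<'E'
from fit import *
im=optics.camera("top"); cv2.imwrite("pics/top5.png",cv2.resize(im[100:240,260:440,::-1],None,fx=4,fy=4))
im=optics.camera("scene"); cv2.imwrite("pics/scene5.png",cv2.resize(im[140:290,80:280,::-1],None,fx=4,fy=4))
ims={n:optics.camera(n) for n in CM}; p=[.5803,-.2495,.1848]
for n in CM:
    h=cv2.cvtColor(ims[n],cv2.COLOR_RGB2HSV); m=(((h[...,0]<6)|(h[...,0]>174))&(h[...,1]>150)).astype(np.uint8)
    m&=cv2.dilate((render(n,"tray",p)>0).astype(np.uint8),np.ones((25,25)))
    v,u=np.nonzero(m); w=back(n,v.mean(),u.mean(),.03); d=w[:2]-p[:2]; c,s=np.cos(p[2]),np.sin(p[2]); print(n,"marker tray y",-s*d[0]+c*d[1])
E
```

```text
top marker tray y 0.06442938243383765
scene marker tray y 0.05827561176185611
```

View pics/scene5.png

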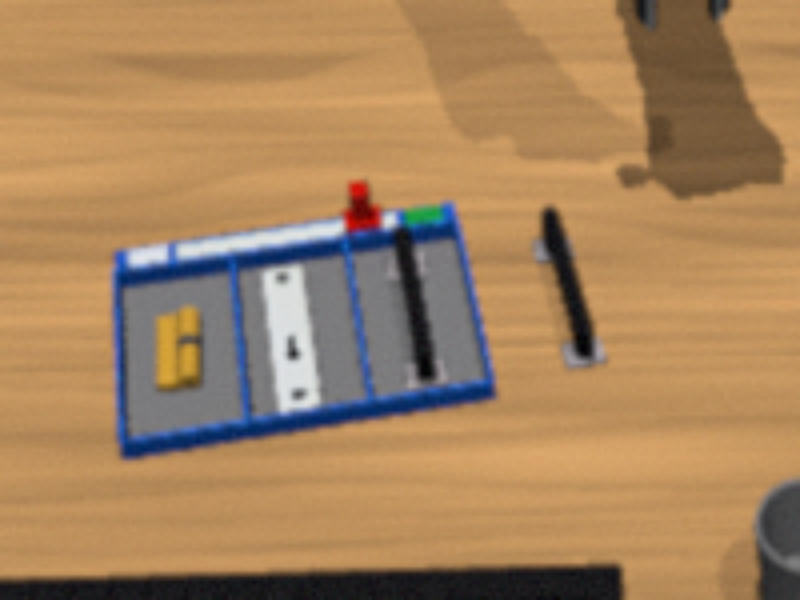

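View pics/top5.png

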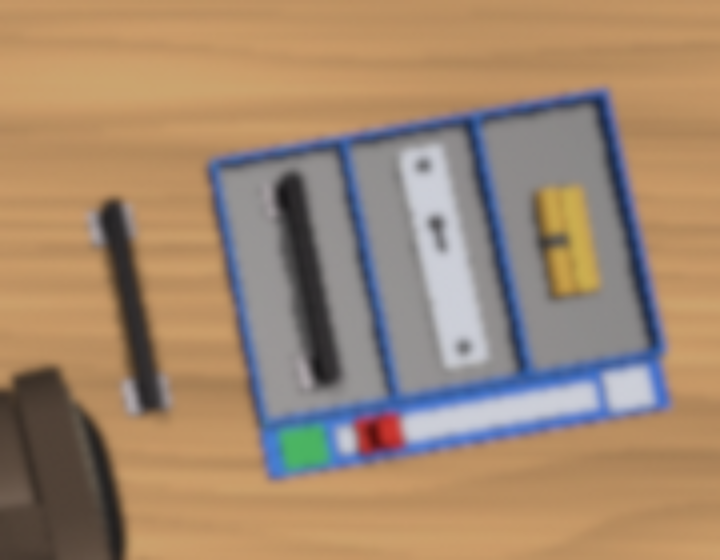

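Both pictures agree. The cylinder is in pocket 0, the plate in the middle, the handle in pocket 2, and the other parts are where they started. The marker is at tray y ≈ +60 mm and held against 13 N at its stop.

```bash
python3 -c "
from bench import manip
print(manip.sign_off())"
```

```text
the job is handed in; nothing more can be done
None
```

I handed the job in after about 20 s of robot time: cylinder in pocket 0, plate_2 left in the middle, handle_1 in pocket 2, and the red marker pushed to its stop at the green end; no verdict was returned.

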